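# Probe a brake disc at the chalk ring with a pen gauge

## Task

Get the disc gauge going: on the grey readout box press the large round key, let it up, then press the small round key, one at a time and never the square one. Then lift the pen gauge by its barrel out of its block and hold its sprung tip within the chalk ring on the brake disc, the gauge square to the sloping disc face and pressed gently, so that the sprung tip goes about half-way in. Finish while still holding the gauge steadily there, and leave the other things on the bench undisturbed.

Things in the scene. Friction and masses are not known exactly. Their poses are not given: they have to be found in the camera images.
- key_large_top (a point): centre of the top of the large round key (32 mm across), which stands 10 mm above the top of the readout box. The readout box is a grey box 120 x 190 mm, 45 mm high, with a row of three off-white keys 54 mm apart along its long side nearer the robot and a screen behind them; standing before the box with the screen beyond the keys the large round key is on the left, the square one in the middle, the small round one on the right. z axis up
- key_small_top (a point): centre of the top of the small round key (18 mm across, 10 mm above the box)
- key_square_top (a point): centre of the top of the square key (24 x 24 mm, 10 mm above the box), not to be pressed
- key_large (a joint): how far the large round key is pushed down, m: 0 up, 0.006 fully down; it starts down at 0.6 N, takes about 4 N for full travel, and springs back. It counts as pressed beyond 0.0035
- key_small (a joint): the same for the small round key (same spring)
- key_square (a joint): the same for the square key (same spring)
- block: aluminium block 70 x 70 mm, 65 mm high, with an upright 24 mm through hole in which the gauge stands; origin at the centre of its underside, on the bench. It may stand on either side of the bench, with the readout box on the other
- gauge: pen gauge, about 160 g, loose, standing upright in the block with its sprung tip down. Origin on its axis at the lower end of its nose; z axis along the gauge away from the tip. From z = 0 to 35 mm a steel nose 20 mm in diameter; 35 to 105 mm the black grip barrel 32 mm in diameter; to 111 mm a steel cap 24 mm in diameter. In the block the nose is in the hole and the barrel's lower edge rests on the block's top; lifting it 60 mm straight up frees it
- gauge_mid (a point): point on the gauge's axis half-way up the barrel, 70 mm above its origin: where to grip it. Same axes as the gauge
- tip_end (a point): outer end of the gauge's sprung tip, a round-ended steel pin 10 mm in diameter; it stands 18 mm out of the nose when free (88 mm from gauge_mid, along the gauge's -z). Same axes as the gauge
- tip (a joint): how far the sprung tip is pushed into the gauge, m: 0 fully out, 0.014 fully in; spring 0.3 N per mm (about 2 N half-way in)
- stand: dark steel stand, fixed, carrying the brake disc (240 mm in diameter, 22 mm thick, with a dark raised hat 116 mm in diameter and 22 mm high in its middle). The disc slopes by 15 degrees, lower towards the robot. Origin at the centre of the stand's foot on the bench; the disc's centre is 83 mm above it at the disc's underside. z axis up, x axis horizontal, straight uphill along the slope
- mark (a point): centre of the chalk ring (24 mm across, white line 3 mm wide) drawn on the grey cast-iron upper face of the disc, 96 mm from the disc's centre, on its lower half. z axis square to the disc face, pointing out of it; x axis towards the disc's centre. Two straight chalk strokes elsewhere on the disc mean nothing. The disc turns only if pushed hard
- wrench: bystander, leave alone: steel wrench lying on the near side of the disc; origin on its underside or axis
- screwdriver: bystander, leave alone: screwdriver lying beside the disc, to the left as seen by the robot; origin on its underside or axis
- pad: bystander, leave alone: brake pad 48 x 105 mm, 16 mm high, lying on the near side of the disc; origin on its underside or axis
- socket: bystander, leave alone: steel socket 32 mm across, 38 mm high, beyond the disc; origin on its underside or axis
- spray: bystander, leave alone: spray can 64 mm across, 170 mm high; origin on its underside or axis
- mug: bystander, leave alone: white mug 80 mm across, 90 mm high; origin on its underside or axis

How it is judged:
By the outcome, as a careful person would: the job done as asked, in the order asked, and still so for the second after the job is handed in, while the arm keeps its last pose, push and grip.
It also fails if it takes over 59 s, if anything falls off the work surface, if the arm or the gripper's body presses on something with over 40 N, if the wrist force passes 120 N, or if a joint passes its speed limit or range.

## Robot

A 6-joint arm with a two-finger parallel gripper is mounted at the origin on the work surface. World frame = base frame: x ahead of the robot, y to its left, z up, the work surface at z = 0. Lengths are in mm, angles in rad, forces in N, time in s.
With the tool pointing down it reaches from about 275 to 825 mm from the base axis. Payload 4.9 kg.
Tool frame: the origin (TCP) lies at the very end of the fingers, on their centre line; the grasp point (between the pads) lies 19 mm behind it; z points along the fingers, y is the line along which they close (so a half turn about z gives the same grasp; the last joint's range is limited). The gripper opens to 85 mm and grips with 20 to 120 N. Pads are 22 mm wide; open, the fingers measure 114 mm over their backs; the gripper's body (76 mm by 85 mm) begins 54 mm behind the grasp point. The pads swing forward as they close: fully open they stand 13 mm farther back than shut.
Start: joints at [1.086, 0.326, -0.193, 1.052, 0, 1.437], TCP at [189.002, 516.524, 231.281] pointing down, gripper open.
Joint ranges: [-2.65, 2.65], [-0.97, 1.79], [-1.3, 1.35], [-1.93, 2.1], [-1.47, 1.37], [-3.14, 3.14]. Speed limits (rad/s): [2.57, 2.57, 3.14, 3.14, 3.14, 3.14].

## Interface

Orientations are given as [roll, pitch, yaw] about the fixed x, y, z axes, in that order (R = Rz(yaw) Ry(pitch) Rx(roll)).
In Python, from bench import bot, solve_ik, imaging gives the robot as it stands. Calls block until the motion is done:
- bot.move_ptp(position, orientation): joint-space move of the TCP to a pose.
- bot.movel(position, rot=None, max_speed=150, threshold=None): straight line of the TCP; rot=None keeps the orientation; max_speed is the mean speed in mm/s. With threshold (N) it stops when the force on the tool has changed by that much, and returns True; else False.
- bot.move_j(angles): joint-space move.
- bot.grip(opening, effort=None): opening from 0.0 (shut) to 1.0 (fully open); effort is the grip in N (None keeps the last); returns when the fingers have stopped.
- bot.dwell(seconds).
- solve_ik(position, orientation): joint angles nearest the present ones, or None.
- bot.get_state(): the state.
- imaging.capture(name): name is "scene" or "side" or "wrist"; returns the picture (400x640x3 uint8, blue, green, red); there is no depth.
- imaging.camera_model(name): a dict with "K" (3x3 intrinsics, pixels), "position" and "rotation" of the camera in the world. Camera axes: x right, y up, looking along -z (the intrinsics and any distortion apply to the point x, -y, -z); pixel columns grow to the right and rows downward; lengths in mm; the calibration is good to about 2 mm. The wrist camera is an equidistant fisheye: a pixel r from the principal point sees the ray r / f radians off the axis. A picture is of the moment at which its call begins: read the wrist's pose just before it. camera_model takes no time and is no camera call; for the wrist camera it gives the pose at the moment of the call.
A pose or a line that the arm cannot do raises bot.IKError and nothing moves.
- bot.sign_off(): hands the job in; it is judged then, once.
The state is a dict: "t": time; "qpos": joint angles; "joint_velocities": joint speeds; "effort": joint torques, N m; "tcp_pos": TCP position; "orientation": TCP orientation; "contact_force": force on the tool from outside, world axes, zero at the start; "wrist_torque": the same for the moment, N m; "opening": opening from 0.0 (shut) to 1.0 (fully open); "gripper_force": force on a finger pad.
Only numpy, scipy, OpenCV 4.12 (cv2) and the standard library are available. Lean on these libraries where they do the work, as an engineer would, in place of code of your own. Each camera call takes 0.05 s, during which the arm holds its last target. There are 200 camera calls.

## Working session

There is one attempt and no reset: what is moved stays moved. The work goes in short steps, each a Python script; the robot and the scene stay as the last script left them, time stands still between calls to the robot, and variables do not carry over. Pictures are saved under pics/ and viewed, at most 10 in all, crops included, and the job is handed in when it is done.

```bash
ls; mkdir -p pics; python3 - <<'E'
from bench import bot, imaging
import cv2, numpy as np
for n in ("scene","side","wrist"):
    im=imaging.capture(n); cv2.imwrite(f"pics/{n}0.png",im)
    m=imaging.camera_model(n); print(n,{k:np.round(np.array(v),3).tolist() if not isinstance(v,str) else v for k,v in m.items()})
s=bot.get_state(); print(s)
E
```

```text
pics
scene {'K': [[515.327, 0.0, 319.74], [0.0, 515.327, 212.111], [0.0, 0.0, 1.0]], 'position': [1183.502, -238.098, 1105.467], 'rotation': [0.576, 0.005, 1.184]}
side {'K': [[388.669, 0.0, 328.841], [0.0, 388.669, 198.638], [0.0, 0.0, 1.0]], 'position': [494.458, -916.264, 769.763], 'rotation': [0.937, -0.017, -0.054]}
wrist {'K': [[309.707, 0.0, 321.549], [0.0, 309.707, 198.046], [0.0, 0.0, 1.0]], 'position': [127.158, 539.066, 373.43], 'rotation': [-0.264, 0.002, 1.22]}
{'t': 0.15, 'qpos': array([ 1.08577451e+00,  3.26772988e-01, -1.93323323e-01,  1.05198345e+00,
       -3.42749815e-05,  1.43656633e+00]), 'joint_velocities': array([-8.57098177e-05, -1.10976493e-03,  5.42948943e-04,  3.75995256e-04,
        7.37507660e-04, -7.61060234e-05]), 'effort': array([ 1.67525170e-03, -4.43704963e+01,  2.62663436e+01,  1.04152673e-02,
       -3.12918144e-05, -1.11782302e-05]), 'tcp_pos': array([188.82014389, 516.12580622, 230.69377418]), 'orientation': array([-3.14031618e+00, -1.37792097e-04,  2.79080077e+00]), 'contact_force': array([0.390428  , 0.27208749, 0.04583454]), 'wrist_torque': array([ 0.05962484, -0.04325354,  0.00248077]), 'gripper_force': 0.0, 'opening': 1.0009949832334366}
```

View pics/scene0.png

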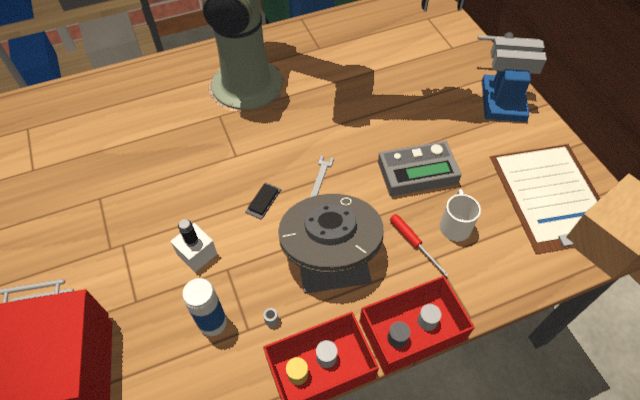

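View pics/side0.png

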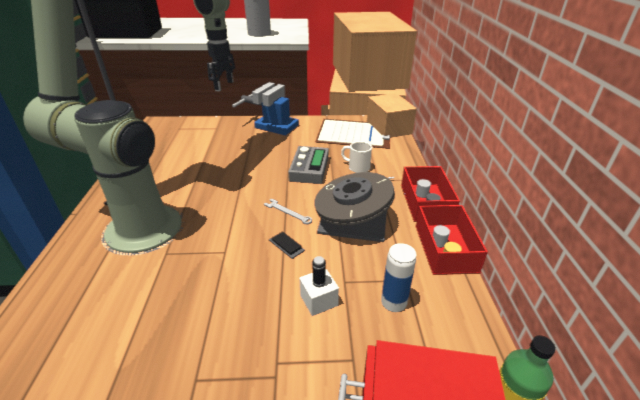

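The scene view shows the readout with its keys (small 397,156, square 417,153, large 437,149), the ring at 346,202, and the gauge cap at 186,225 in the block. The side view shows the ring at about 331,187 and the gauge cap at 319,261.

```bash
cat > h.py <<'E'
from bench import bot, solve_ik, imaging
import cv2, numpy as np
from scipy.spatial.transform import Rotation as Ro
def ray(m,px):
    K=np.array(m["K"]); u=(np.array(px,float)-K[:2,2])/K[0,0]
    fish = abs(K[0,0]-309.7)<1
    if fish:
        r=np.hypot(*u); s=np.sin(r)/max(r,1e-9); d=np.array([u[0]*s,-u[1]*s,-np.cos(r)])
    else: d=np.array([u[0],-u[1],-1.])
    r=np.array(m["rotation"],float)
    R=r if r.shape==(3,3) else Ro.from_euler("xyz",r).as_matrix()
    return np.array(m["position"],float),R@(d/np.linalg.norm(d))
def onz(m,px,z):
    p,d=ray(m,px); return p+d*(z-p[2])/d[2]
def onplane(m,px,c,n):
    p,d=ray(m,px); return p+d*(np.dot(np.array(c)-p,n)/(d@n))
def cross(a,b):
    (p,d),(q,e)=a,b
    A=np.c_[d,-e]; s=np.linalg.lstsq(A,q-p,rcond=None)[0]
    x,y=p+s[0]*d,q+s[1]*e; return (x+y)/2,np.linalg.norm(x-y)
def proj(m,P):
    K=np.array(m["K"]); R=Ro.from_euler("xyz",m["rotation"]).as_matrix()
    c=R.T@(np.array(P,float)-m["position"]); v=np.array([c[0],-c[1]]); z=-c[2]
    if abs(K[0,0]-309.7)<1:
        r=np.hypot(*v); v=v/max(r,1e-9)*np.arctan2(r,z)
    else: v=v/z
    return K[:2,2]+K[0,0]*v
E
python3 - <<'E'
from h import *
sc=imaging.camera_model("scene"); si=imaging.camera_model("side"); w=imaging.camera_model("wrist")
for n,p,z in [("small",(397,156),55),("sq",(417,153),55),("large",(437,149),55),("gaugecap",(186,225),141),("mark",(346,202),80),("hat",(330,222),125)]:
    print(n,onz(sc,p,z).round(1))
print("mark",cross(ray(sc,(346,202)),ray(si,(331,187))))
print("cap",cross(ray(sc,(186,225)),ray(si,(319,261))))
s=bot.get_state(); R=Ro.from_euler("xyz",s["orientation"])
print("cam in tcp",R.inv().apply(np.array(w["position"])-s["tcp_pos"]), (R.inv()*Ro.from_euler("xyz",w["rotation"])).as_matrix().round(3))
E
```

```text
small [464.9 267.3  55. ]
sq [475.8 320.4  55. ]
large [483.8 375.5  55. ]
gaugecap [ 521.2 -290.8  141. ]
mark [562.2  77.9  80. ]
hat [625.4   9.1 125. ]
mark (array([565.61300306,  76.15025882,  84.7060522 ]), np.float64(1.0465190053233564))
cap (array([ 516.61488929, -291.00859205,  134.68540491]), np.float64(0.5597554188424333))
cam in tcp [  65.80978661    0.17147101 -142.72787652] [[ 0.     0.965  0.261]
 [ 1.    -0.     0.   ]
 [ 0.     0.261 -0.965]]
```

View pics/wrist0.png

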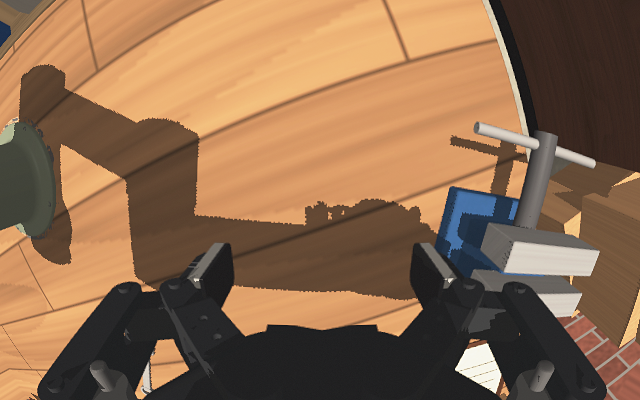

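The wrist view shows only the bare bench, the vice and the fingers. From here the camera sits on the tool's +x side. Next I'll shut the fingers and look at the keys from above.

```bash
python3 - <<'E'
from h import *
bot.move_ptp([490,322,215],[np.pi,0,2.97]); bot.grip(0.0,60); bot.dwell(.2)
m=imaging.camera_model("wrist"); im=imaging.capture("wrist"); cv2.imwrite("pics/w1.png",im)
import json; json.dump({k:np.array(v).tolist() for k,v in m.items()if not isinstance(v,str)},open("w1.json","w"))
s=bot.get_state(); print(s["t"],s["tcp_pos"],s["qpos"].round(3),s["orientation"],s["contact_force"])
for p in [(465,267,55),(476,320,55),(484,375,55)]: print(proj(m,p))
E
```

```text
2.5167 [490.04876205 321.96609439 215.01132677] [ 0.455  0.404 -0.12   1.047 -0.     0.627] [3.14158415e+00 3.25370066e-05 2.96991290e+00] [-0.31149174 -0.7267288  -1.06519678]
[263.15004676 167.77720882]
[317.13189406 169.20583477]
[372.80475578 167.99221425]
```

View pics/w1.png

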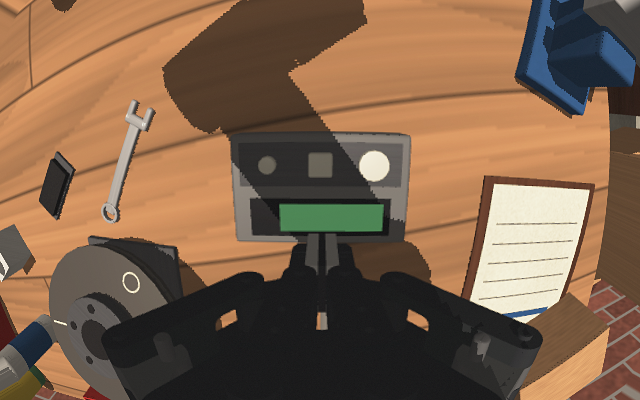

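The keys are seen clearly: small 267,165, square 320,165, large 374,166. The ring is at 131,283. Now the presses.

```bash
python3 - <<'E'
from h import *
import json; m=json.load(open("w1.json"))
L=onz(m,(374,166),55);S=onz(m,(267,165),55);Q=onz(m,(320,165),55); print(L,Q,S,np.linalg.norm(L-S))
for n,P in (("L",L),("S",S)):
    bot.movel([P[0],P[1],75],max_speed=150); bot.dwell(.2)
    f0=bot.get_state()["contact_force"][2]
    r=bot.movel([P[0],P[1],46],max_speed=12,threshold=3.4); s=bot.get_state()
    print(n,r,s["tcp_pos"],s["contact_force"][2]-f0,s["t"])
    bot.dwell(.2); s=bot.get_state(); print(s["tcp_pos"],s["contact_force"][2]-f0)
    bot.movel([P[0],P[1],80],max_speed=60); bot.dwell(.2)
    print(bot.get_state()["contact_force"][2]-f0)
E
```

```text
[482.19337197 376.47825656  55.        ] [472.32484618 323.52403104  55.        ] [462.960478  271.4477583  55.       ] 106.77691592439736
L True [482.18718506 376.48756406  49.79150988] 3.832814131475813 5.7167
[482.16902488 376.47602237  49.78259694] 3.8291401238892875
0.747038913594747
S True [462.97252681 271.4538987   49.74114308] 3.53869044717114 9.6917
[462.94747949 271.44701529  49.75539379] 4.701947033310552
0.3937120107405317
```

```bash
python3 - <<'E'
from h import *
import json
def shot(n):
    m=imaging.camera_model("wrist"); im=imaging.capture("wrist"); cv2.imwrite(f"pics/{n}.png",im)
    json.dump({k:np.array(v).tolist() for k,v in m.items()if not isinstance(v,str)},open(n+".json","w")); return m
sc=imaging.camera_model("scene"); print("spray top",onz(sc,(201,290),170), "mark",cross(ray(sc,(346,202)),ray(json.load(open("w1.json")),(131,283))))
bot.movel([463,271,290],max_speed=250)
bot.move_ptp([640,20,290],[np.pi,0,np.pi]); bot.dwell(.2); shot("w2"); print(bot.get_state()["t"])
bot.move_ptp([550,-291,260],[np.pi,0,np.pi]); bot.grip(1.0); bot.dwell(.2); shot("w3")
s=bot.get_state(); print(s["t"],s["tcp_pos"],s["qpos"].round(3))
a,b=cv2.imread("pics/w2.png"),cv2.imread("pics/w3.png")
cv2.imwrite("pics/w23.png",np.hstack([a[:,120:520],b[:,120:520]]))
E
```

```text
spray top [ 699.88705998 -298.90060379  170.        ] mark (array([563.59027852,  77.38430283,  82.03792661]), np.float64(0.3209389581821155))
13.1667
15.4333 [ 549.95771519 -291.04520706  260.00469508] [-0.605  0.448  0.064  1.187 -0.    -0.605]
```

View pics/w23.png

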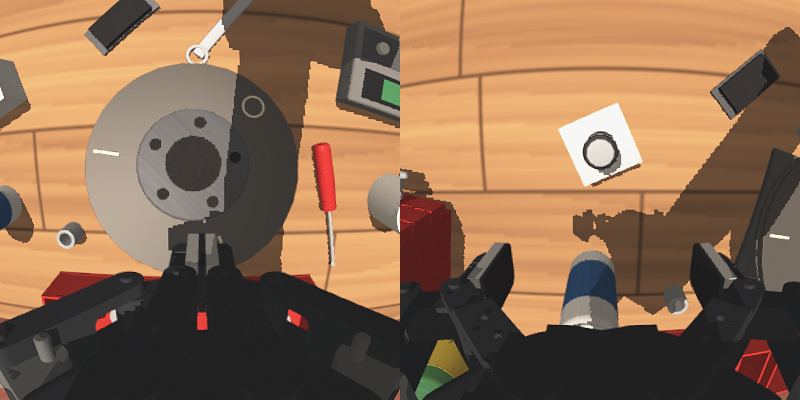

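Left (disc view): ring at 373,107 in original pixels, hat hole at 313,163, disc rim clearly visible. Right (gauge view): cap centred at about 319,152 and the white block around it. Next I'll fit the disc plane's uphill direction from rim rays and refine the gauge.

```bash
cat > fit.py <<'E'
from h import *
import json
from scipy.optimize import least_squares
m=json.load(open("w2.json")); im=cv2.imread("pics/w2.png"); sat=cv2.medianBlur(cv2.cvtColor(im,cv2.COLOR_BGR2HSV)[...,1],5)
pts=[]
for a in np.radians(np.arange(155,392,3)):
    d=np.array([np.cos(a),np.sin(a)])
    for r in np.arange(60,150,.5):
        p=np.array([313,163])+r*d
        if sat[int(round(p[1])),int(round(p[0]))]>95: pts.append(p);break
pts=np.array(pts)
def nrm(psi): t=np.radians(15); return np.array([-np.sin(t)*np.cos(psi),-np.sin(t)*np.sin(psi),np.cos(t)])
def res(v,P): 
    c=np.array([v[0],v[1],0])+[0,0,83]+22*nrm(v[2]); return np.array([np.linalg.norm(onplane(m,p,c,nrm(v[2]))-c)-120 for p in P])
best=None
for psi0 in (-.8,0,.8):
    f=least_squares(lambda v:res(v,pts),[620,10,psi0],loss="soft_l1",f_scale=1.5)
    if best is None or f.cost<best.cost: best=f
v=best.x; n=nrm(v[2]); c=np.array([v[0],v[1],83])+22*n
e=res(v,pts); print(len(pts),v,np.abs(e).round(1).tolist())
print("hat",proj(m,c+22*n))
# ring centroid
def ringpix():
    g=im[92:122,358:388].min(2).astype(float); k=g-np.median(g); k[k<25]=0
    ys,xs=np.nonzero(k); (x,y),_,_=cv2.fitEllipse(np.c_[xs,ys].astype(np.float32)); return x+358,y+92,len(xs)
x,y,k=ringpix(); M=onplane(m,(x,y),c,n); print("ring px",x,y,k,"mark",M,np.linalg.norm(M-c))
sc=imaging.camera_model("scene"); print("pred scene",proj(sc,M), "scene-plane",onplane(sc,(346,202),c,n))
b=np.array([0,0,0]) 
np.savez("disc.npz",M=M,n=n,c=c)
w=json.load(open("w3.json")); g=cv2.cvtColor(cv2.imread("pics/w3.png"),cv2.COLOR_BGR2HSV)
k=((g[...,1]<60)&(g[...,2]>190)).astype(np.uint8); k[:, :270]=0;k[:,370:]=0;k[200:]=0
cn=max(cv2.findContours(k,0,2)[0],key=cv2.contourArea); box=cv2.boxPoints(cv2.minAreaRect(cn)); B=np.array([onz(w,p,65) for p in box]); print("block",box.round().tolist(),B.mean(0),np.linalg.norm(B[1]-B[0]),np.linalg.norm(B[2]-B[1]))
cap=cv2.HoughCircles(cv2.cvtColor(g,cv2.COLOR_HSV2BGR)[130:180,290:350,1].copy(),cv2.HOUGH_GRADIENT,1,50,param1=100,param2=10,minRadius=11,maxRadius=19); print("cap",cap, onz(w,(319,152),141))
if cap is not None: print(onz(w,cap[0,0,:2]+[290,130],141))
E
python3 fit.py
```

```text
79 [6.32376784e+02 6.95591865e+00 2.55631315e-01] [1.4, 0.4, 0.0, 0.9, 1.1, 0.6, 0.2, 0.4, 0.1, 0.6, 0.2, 0.3, 0.1, 0.0, 1.1, 1.0, 0.1, 0.1, 1.1, 0.2, 0.0, 0.9, 0.8, 0.6, 0.3, 0.7, 0.3, 0.7, 0.3, 0.7, 1.1, 0.4, 0.0, 1.1, 0.9, 0.8, 0.7, 1.4, 4.1, 0.3, 35.1, 0.2, 1.5, 1.5, 0.9, 0.4, 0.3, 1.0, 0.4, 0.1, 0.0, 0.2, 0.9, 0.4, 0.6, 0.2, 0.9, 0.5, 0.1, 0.3, 0.0, 0.4, 0.7, 1.1, 0.2, 0.0, 0.9, 1.2, 0.3, 0.6, 0.8, 0.0, 0.2, 0.1, 0.4, 0.1, 0.1, 0.2, 0.0]
hat [304.24062899 163.60338318]
ring px 372.8087787628174 106.2569351196289 149 mark [561.92798337  77.39910698  92.28550789] 97.6088981110173
pred scene [345.94631741 199.08339601] scene-plane [570.91026343  73.4979351   94.34977638]
block [[277.0, 128.0], [337.0, 102.0], [363.0, 161.0], [303.0, 187.0]] [ 515.16299668 -292.63499779   65.        ] 70.7399832837042 70.65704385148408
cap [[[29.5 21.5 17.2]]] [ 514.5626129 -293.1771688  141.       ]
[ 514.13469903 -292.75292569  141.        ]
```

```bash
cat > fit2.py <<'E'
import io,contextlib
with contextlib.redirect_stdout(io.StringIO()): exec(open("fit.py").read())
w1=json.load(open("w1.json"))
a,b=onz(w1,(89,237),15),onz(w1,(177,247),15); d=(b-a)/np.linalg.norm(b-a); print("foot edge",a,b,"uphill yaw",np.arctan2(-d[0],d[1]))
Mt=[cross(ray(sc,(346,202)),ray(m,(x,y))),cross(ray(w1,(131,283)),ray(m,(x,y))),cross(ray(sc,(346,202)),ray(w1,(131,283)))]
for q in Mt: print("tri",q[0].round(1),round(q[1],1))
# scene rim/hat check: hole centre in wrist view w2 and scene
print("hat tri",cross(ray(sc,(330,220)),ray(m,(313,163)))[0])
def res2(v):
    n=nrm(v[2]); c=np.array([v[0],v[1],83])+22*n
    e=res(v,pts); e=e[np.abs(e)<6] if False else np.clip(e,-5,5)
    h=proj(m,c+22*n)-[313,163.5]
    return np.r_[e*.3,h*2,(np.linalg.norm(onplane(m,(x,y),c,n)-c)-96)*2]
for p0 in (-.8,-.4,0,.5):
    f=least_squares(res2,[625,10,p0]); v=f.x; n=nrm(v[2]); c=np.array([v[0],v[1],83])+22*n; M=onplane(m,(x,y),c,n)
    print(f.cost.round(2),v.round(3),"mark",M.round(1),np.linalg.norm(M-c).round(1),"hat",proj(m,c+22*n).round(1),"scene",proj(sc,M).round(1),proj(w1,M).round(1),"rim med",np.median(np.abs(res(v,pts))).round(2))
E
python3 fit2.py
python3 - <<'E'
import cv2,numpy as np
a=cv2.imread("pics/scene0.png")[185:300,265:400]
cv2.imwrite("pics/crop.png",cv2.resize(a,None,fx=4,fy=4,interpolation=cv2.INTER_CUBIC))
E
```

```text
foot edge [516.72826109 -36.51256717  15.        ] [549.74633286 119.40306204  15.        ] uphill yaw -0.208685718028923
tri [561.3  79.1  78.3] 1.3
tri [562.2  79.   83.9] 1.2
tri [563.6  77.4  82. ] 0.3
hat tri [620.57500193  12.053561   124.6053525 ]
4.55 [ 6.32326e+02  1.00900e+01 -2.48000e-01] mark [561.6  78.9  82.9] 96.2 hat [313.  163.5] scene [346.3 201. ] [130.9 281.8] rim med 0.6
4.55 [ 6.32326e+02  1.00900e+01 -2.48000e-01] mark [561.6  78.9  82.9] 96.2 hat [313.  163.5] scene [346.3 201. ] [130.9 281.8] rim med 0.6
4.55 [ 6.32326e+02  1.00900e+01 -2.48000e-01] mark [561.6  78.9  82.9] 96.2 hat [313.  163.5] scene [346.3 201. ] [130.9 281.8] rim med 0.6
4.55 [ 6.32326e+02  1.00900e+01 -2.48000e-01] mark [561.6  78.9  82.9] 96.2 hat [313.  163.5] scene [346.3 201. ] [130.9 281.8] rim med 0.6
```

View pics/crop.png

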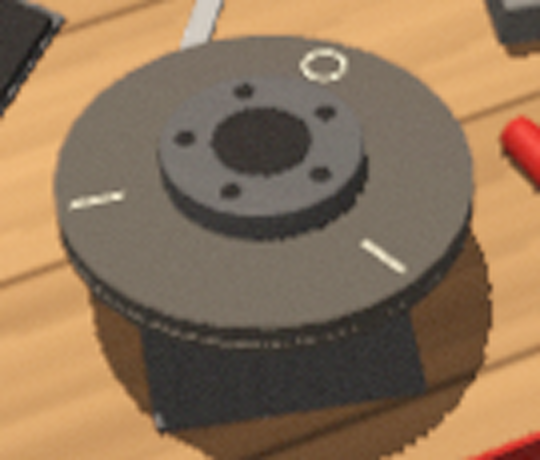

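The crop confirms the ring at scene pixel 345.8,201.5, against 346.3,201.0 predicted. So the mark is at about (562, 79, 83) and the uphill yaw is about -0.23. Now grip and lift the gauge.

```bash
python3 - <<'E'
from h import *
P=[514.4,-292.9]
bot.movel(P+[200]); r=bot.movel(P+[83],max_speed=90,threshold=8); s=bot.get_state(); print(r,s["tcp_pos"],s["contact_force"])
if r: raise SystemExit
bot.grip(0.0,50); bot.dwell(.2); s=bot.get_state(); print(s["t"],s["tcp_pos"],s["opening"],s["gripper_force"],s["contact_force"],s["wrist_torque"])
bot.movel(P+[250],max_speed=120); bot.dwell(.2); s=bot.get_state(); print(s["t"],s["tcp_pos"],s["opening"],s["gripper_force"],s["contact_force"],s["wrist_torque"])
for n in("side","wrist","scene"): cv2.imwrite(f"pics/{n}4.png",imaging.capture(n))
a=cv2.imread("pics/side4.png")[120:320,230:430]; b=cv2.imread("pics/scene4.png")[100:300,90:290]
cv2.imwrite("pics/held.png",np.hstack([cv2.resize(i,(400,400),interpolation=2) for i in(a,b)]))
E
```

```text
False [ 514.84120187 -293.22464066   83.65532256] [ 0.48762194 -0.49622188  0.41109118]
18.2417 [ 514.52822152 -292.85648069   83.31842405] 0.36167728646152064 49.246147871017456 [0.09905222 2.12112677 4.69760866] [ 0.21794459  0.14837338 -0.00695976]
19.9833 [ 514.19704182 -292.73809645  249.44350142] 0.36197568775926686 49.53993022441864 [-1.07003195 -0.38071871 -1.60226215] [ 0.01538797 -0.02995145  0.00590511]
```

View pics/held.png

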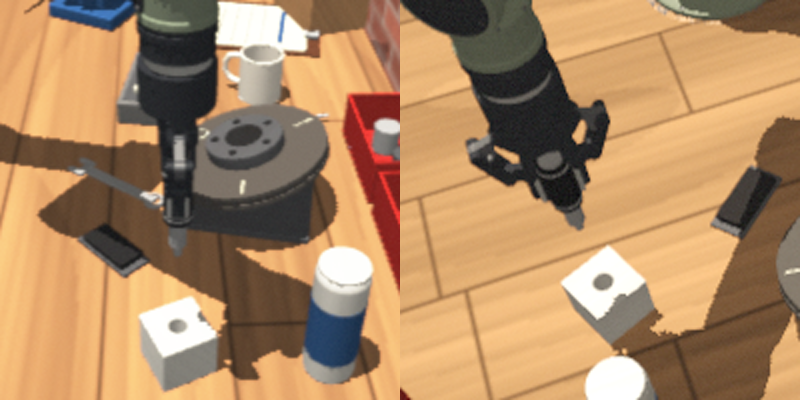

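The gauge is held upright clear of the block. The tip is at side pixel (319,246) and scene pixel (180,213), and the block has not moved. Check the tip offset, then approach the ring.

```bash
cat > g.py <<'E'
from h import *
psi,t=-0.23,np.radians(15)
n=np.array([-np.sin(t)*np.cos(psi),-np.sin(t)*np.sin(psi),np.cos(t)]); M=np.array([561.9,78.7,82.9]); D=71.3
z=-n; x=np.array([-1,0,0.])-z*(-z[0]); x/=np.linalg.norm(x)
rpy=Ro.from_matrix(np.c_[x,np.cross(z,x),z]).as_euler("xyz")
E
python3 - <<'E'
from g import *
print("tip",cross(ray(imaging.camera_model("scene"),(180,213)),ray(imaging.camera_model("side"),(319,246))))
bot.move_ptp((M+n*(D+90)).tolist(),rpy.tolist())
bot.movel((M+n*(D+15)).tolist(),max_speed=60); bot.dwell(.3); s=bot.get_state(); print(s["t"],s["tcp_pos"],M+n*(D+15),s["contact_force"],s["qpos"].round(2))
for k in("side","scene","wrist"): cv2.imwrite(f"pics/{k}5.png",imaging.capture(k))
a=cv2.imread("pics/side5.png")[130:230,280:380]; b=cv2.imread("pics/scene5.png")[150:250,290:390]
cv2.imwrite("pics/near.png",np.hstack([cv2.resize(i,(400,400),interpolation=2) for i in(a,b)]))
for k in("side","scene"): c=imaging.camera_model(k); print(k,proj(c,M),proj(c,M+15*n))
E
```

```text
tip (array([ 516.12973816, -293.01595909,  183.28140777]), np.float64(0.3299030998892321))
23.2583 [540.21505726  83.83040642 166.45727669] [540.15210601  83.79212502 166.25939881] [-0.13606197  0.41759352 -1.80043296] [ 0.06  0.21 -0.57  0.54 -0.07  0.04]
side [329.63047653 186.91519121] [328.47920737 182.91476452]
scene [346.29038612 201.11819328] [346.22346799 196.36001391]
```

View pics/near.png

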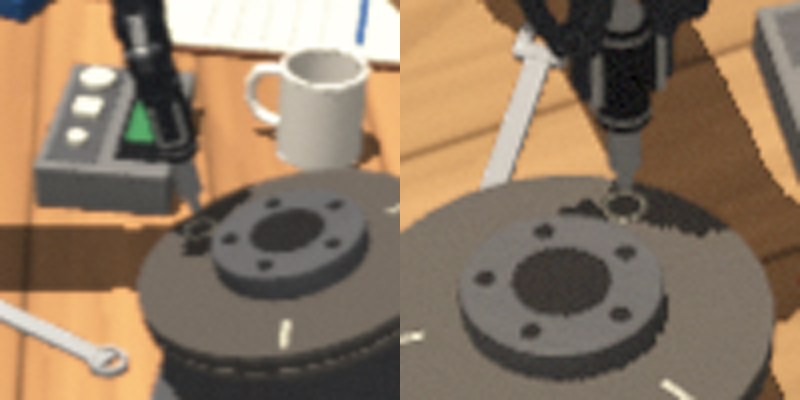

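The ring is at side (329.3,187.5) and scene (346.2,201.7), with the tip end at (328.3,183.3) and (346.2,197.7). These match my predictions to within about a pixel, so the tip is lined up over the ring. Now press slowly, logging force against travel.

```bash
python3 - <<'E'
from g import *
f=lambda: np.mean([(bot.dwell(.05),bot.get_state()["contact_force"]@n)[1] for _ in range(5)])
f0=f(); hit=bot.movel((M+n*(D-9)).tolist(),max_speed=10,threshold=1.2)
h=lambda:(bot.get_state()["tcp_pos"]-M)@n-D
print(hit,h(),f()-f0)
for _ in range(4):
    F=f()-f0
    if F>1.95: break
    cur=h(); bot.movel((M+n*(D+cur-min(3,max(.5,(2.1-F)/.3)))).tolist(),max_speed=10); print(h(),f()-f0)
s=bot.get_state(); print(s["t"],s["tcp_pos"],s["contact_force"],s["gripper_force"],s["orientation"],rpy)
E
```

```text
True -4.185254475113695 1.2442586372475932
-7.38431385415722 2.4902699624598577
26.7833 [545.68528387  82.48837886 144.93254611] [-1.237267    0.16382431  0.01157379] 49.59765315055847 [-3.07855737  0.25115114 -3.12563461] [-3.07855267  0.25426544 -3.12571622]
```

```bash
python3 - <<'E'
from g import *
bot.dwell(.5)
F=[(bot.dwell(.05),bot.get_state()["contact_force"]@n)[1] for _ in range(8)]; s=bot.get_state()
print(np.mean(F)+1.8*n[2]-.0,(s["tcp_pos"]-M)@n-D,s["tcp_pos"]-(M+n*(D-7)))
for k in("side","scene"): cv2.imwrite(f"pics/{k}6.png",imaging.capture(k))
a=cv2.imread("pics/side6.png")[130:230,280:380]; b=cv2.imread("pics/scene6.png")[150:250,290:390]
cv2.imwrite("pics/near6.png",np.hstack([cv2.resize(i,(400,400),interpolation=2) for i in(a,b)]))
E
```

```text
1.9170131960653818 -7.088300116829231 [ 0.00738738 -0.01817548 -0.08837742]
```

View pics/near6.png

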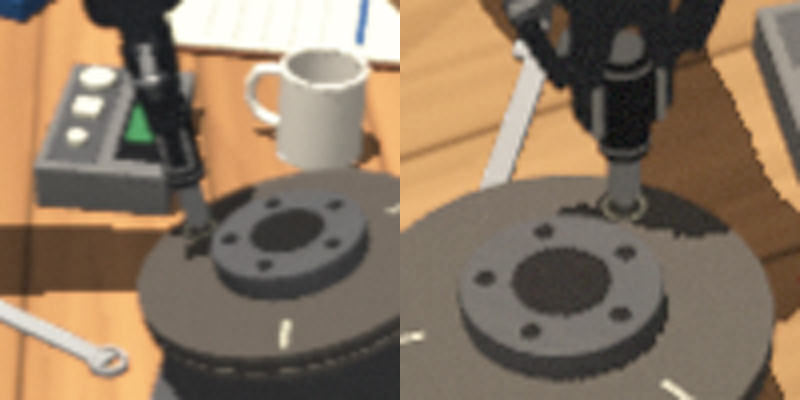

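The tip sits inside the ring in both views: scene about (345.7,202) and side about (329,187). The force is about 2 N at 7.1 mm of travel, so I'm handing in.

```bash
python3 -c "
from bench import bot
print(bot.sign_off(), bot.get_state()['t'])"
```

```text
the job is handed in; nothing more can be done
the job is handed in; nothing more can be done
```

I pressed the large key and then the small one, and handed the job in with the gauge tip held inside the chalk ring, square to the disc as measured, about half-way in (about 7 mm, 2 N).

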